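# Start a measurement on the probe station

### The job

Start a measurement on the probe station by pressing with closed fingertips, in this order: push down the white-dot end of the orange rocker on the black power block so that it is fully on, then press the blue key fully in so that it stays down, then press the green button fully in, keep it in for one to two seconds and let it spring back. Do not press the yellow or red key, do not press the blue key or the green button ahead of its turn, and do not pick up or shift anything: the power block, probes, jar and slide box stay where they are.

Things in the scene. Friction and masses are not known exactly. Their poses are not given: they have to be found in the camera images.
- unit: control unit: fixed white box with blue foot, 200 (its x) x 280 (its y) x 70 mm high, origin at the centre of its underside, z up. Four round push keys (blue, yellow, red, green) stand on top in a row along its y, 56 mm apart, at x = -30 mm; which colour stands where changes. A display hump 24 mm high, 60 mm deep, at x = +65 mm stands behind them
- power: bench power block: loose black box on rubber feet, 160 (x) x 70 (y) x 48 mm high, about 0.9 kg, origin at the centre of its underside, z up. An orange rocker sits on top towards its -x end (pivot at x = -30 mm, along y, 55 mm above the work surface), a round grey socket towards +x. It stands left or right of the unit
- rocker (a joint): angle of the orange rocker: 0 off, 0.40 rad fully on. Two faces, each 28 mm long (block's x) and 30 mm wide, meet in a shallow V at the pivot. Off: the white-dot face (block's -x end) slopes up by 0.40 rad, its outer end 68 to 69 mm above the work surface; on: it lies level, 57.5 mm above it. Friction only, about 3 N at the dot; stays where it is left
- rocker_press (a point): centre of the 16 mm white dot on the rocker, 19 mm from the pivot, on the surface of the face that is pressed straight down to switch on. It goes down about 7.5 mm from off to on, to 57.5 mm above the work surface
- blue_key (a joint): how far the blue lock key is pushed in: 0 out, 0.008 m fully in. It slides straight down against a steady friction of about 3.5 N and stays where it is left (no spring)
- blue_key_top (a point): centre of the flat round top, 28 mm in diameter, of the blue lock key, 95 mm above the work surface when out and 87 mm when fully in. A fixed black collar of 38 mm diameter surrounds it, its top 75 mm above the work surface
- yellow_key (a joint): how far the yellow lock key is pushed in: 0 out, 0.008 m fully in. It slides straight down against a steady friction of about 3.5 N and stays where it is left (no spring)
- yellow_key_top (a point): centre of the flat round top, 28 mm in diameter, of the yellow lock key, 95 mm above the work surface when out and 87 mm when fully in. A fixed black collar of 38 mm diameter surrounds it, its top 75 mm above the work surface
- red_key (a joint): how far the red lock key is pushed in: 0 out, 0.008 m fully in. It slides straight down against a steady friction of about 3.5 N and stays where it is left (no spring)
- red_key_top (a point): centre of the flat round top, 28 mm in diameter, of the red lock key, 95 mm above the work surface when out and 87 mm when fully in. A fixed black collar of 38 mm diameter surrounds it, its top 75 mm above the work surface
- green_button (a joint): how far the green start button is pushed in: 0 out, 0.006 m fully in. A spring (about 1.5 N at first, 5 N fully in) pushes it out again when let go
- green_button_top (a point): centre of the flat round top, 34 mm in diameter, of the green start button, 93 mm above the work surface when out and 87 mm when fully in; black collar as for the keys
- cradle: clear plastic bridge, fixed, 130 mm (x) x 110 mm (y) x 44 mm high with brass clips rising to 62 mm, origin at the centre of its underside; holds the two probes, on the other side of the unit from the power block
- probe0: black cylindrical probe, 120 mm long (along its x), 24 mm in diameter, lying loose between the brass clips of the cradle, its top 68 mm above the work surface; origin midway along its 110 mm shaft, on its underside (the round nose adds 10 mm at -x)
- probe1: black cylindrical probe, 120 mm long (along its x), 24 mm in diameter, lying loose between the brass clips of the cradle, its top 68 mm above the work surface; origin midway along its 110 mm shaft, on its underside (the round nose adds 10 mm at -x)
- jar: loose amber sample jar with white lid, 44 mm in diameter, 60 mm high, standing beyond the power block or the cradle; origin at the centre of its underside
- slidebox: loose blue slide box with grey lid, 85 x 40 x 32 mm, standing beyond the power block or the cradle; origin at the centre of its underside

How it is judged:
On the way, in this order (a step that is already met when the one before it is completed fails the run):
1. the rocker is fully on (value of joint rocker above 0.34 rad), for 0.1 s.
2. the blue key is fully in, with the rocker on (value of joint rocker above 0.34 rad and value of joint blue_key above 0.0062 m), for 0.1 s.
3. the green button is kept fully in for 0.7 s, with the rocker on and the blue key in (all of step 2 and value of joint green_button above 0.0043 m), for 0.7 s.
At the end, for the whole second after the job is handed in: rocker on (over 0.34 rad), blue key in (over 6.2 mm), green button sprung back (under 1.5 mm), yellow and red keys out (under 3 mm), power block, probes, jar and slide box within 15 mm of where they stood (all of step 2 and value of joint green_button below 0.0015 m and value of joint each of yellow_key, red_key below 0.003 m and distance of each of probe0, probe1, jar, slidebox, power from where it was at the start of the episode below 0.015 m); the robot touches nothing.
It fails at once if the yellow or red key is pressed (over 3 mm) (value of joint any of yellow_key, red_key above 0.003 m).
It fails at once if the blue key is pressed (over 3 mm) while the rocker is not on (value of joint blue_key above 0.003 m and not (value of joint rocker above 0.34 rad)).
It fails at once if the green button is pressed (over 2.5 mm) before the rocker is on and the blue key in (value of joint green_button above 0.0025 m and not (value of joint rocker above 0.34 rad and value of joint blue_key above 0.0062 m)).
It fails at once if the power block is lifted or shifted by over 15 mm (distance of power from where it was at the start of the episode above 0.015 m).
It fails at once if a probe, the jar or the slide box is lifted or shifted by over 15 mm (distance of any of probe0, probe1, jar, slidebox from where it was at the start of the episode above 0.015 m).
It also fails if it takes over 45 s, if anything falls off the work surface, if the arm or the gripper's body presses on something with over 40 N, if the wrist force passes 120 N, or if a joint passes its speed limit or range.

### The arm

A 6-joint arm with a two-finger parallel gripper is mounted at the origin on the work surface. World frame = base frame: x ahead of the robot, y to its left, z up, the work surface at z = 0. Lengths are in m, angles in rad, forces in N, time in s.
With the tool pointing down it reaches from about 0.35 to 0.975 m from the base axis. Payload 4.9 kg.
Tool frame: the origin (TCP) lies midway between the tips of the shut fingers; the grasp point (between the pads) lies 19 mm behind it; z points along the fingers, y is the direction in which the jaws open and shut (so a half turn about z gives the same grasp; the last joint's range is limited). The gripper opens to 85 mm and grips with 20 to 120 N. Pads are 22 mm wide; open, the fingers measure 114 mm over their backs; the gripper's body (76 mm by 85 mm) begins 54 mm behind the grasp point. The pads swing forward as they close: fully open they stand 13 mm farther back than shut.
Start: joints at [-1.22, 0.053, 1.613, -0, 1.476, -0.119], TCP at [0.283, -0.557, 0.231] pointing down, gripper open.
Joint ranges: [-3.01, 3.01], [-1.01, 2.22], [0.06, 2.58], [-1.02, 4.17], [0.09, 2.62], [-3.14, 3.14]. Speed limits (rad/s): [2.57, 2.57, 3.14, 3.14, 3.14, 3.14].

### API

Orientations are given as a unit quaternion [w, x, y, z].
In Python, from plant import state, grab_frame, camera_params, job_done, boxes_of gives the robot as it stands.
- The arm moves only by the tool step_arm, never from a script. Its argument "steps" is a list of rows, each a list of 4 numbers: the shift along the tool's x, y, z in mm, then the turn about the tool's z in degrees. A call has 1 to 8 rows; each row shifts and turns the pose as measured when the row begins, along the tool's axes as they then stand; what a row does not reach is not made up. A row lasts 1/10 s, in which the tool goes at most 50 mm and 8.59 degrees, less where a joint would pass 70% of its speed; a pose out of reach is approached as far as the arm can. A call is refused whole if a number of a shift passes 50 or a number of a turn 8.59, either way. A call with a gripper value outside its range is refused whole. "claw" is the opening in per cent of the stroke, from 0 (shut) to 100 (fully open), set as the call begins (left out, the last holds). The fingers move at their own pace and stop on an object; the grip force is fixed at half the most. Time passes only in rows, so rows that do not move let the fingers close. It gives the time, the measured TCP pose, the force and the opening at its end, in the units of the state.
- state(): the state, without advancing time (a new reading comes with each control period).
- grab_frame(name): name is "side" or "top"; returns (picture, depth): 480x640x3 uint8, red, green, blue; 480x640 float32, m along the optical axis (not along the pixel's ray), 0 where there is no reading.
- camera_params(name): a dict with "mtx" (3x3 intrinsics, pixels), "extrinsics" (4x4, takes a point from camera to world coordinates). Camera axes: x right, y down, z forward; pixel columns grow to the right and rows downward; lengths in m; the calibration is good to about 2 mm. A picture is of the moment at which its call begins. camera_params takes no time and is no camera call.
- job_done(): hands the job in, once; it reports no verdict.
Trained networks look in the newest picture that a camera, given by its name, has taken for a name from the list of things; names that differ only in an ending like _2 or _b are one class to them, and where a whole thing is asked for, a point or a joint stands for the part that bears it (a point fixed in the world has none). Each returns a list of dicts, best first, with "p" (0 to 1); they miss things now and then, are a little off and sometimes report something else, mostly with a low value. They report only what shows in the picture. A call takes as long as a camera call.
- boxes_of(camera, label): "box" ([left, top, width, height] in pixels, round what is visible of it).
The state is a dict: "time": time; "joint_pos": joint angles; "joint_vel": joint speeds; "joint_efforts": joint torques, N m; "tool_pos": TCP position; "tool_rot": TCP orientation; "contact_force": force on the tool from outside, world axes, zero at the start; "ft_torque": the same for the moment, N m; "gripper_width": opening from 0.0 (shut) to 1.0 (fully open).
Only numpy, scipy, OpenCV 4.12 (cv2) and the standard library are available. Lean on these libraries where they do the work, as an engineer would, in place of code of your own. Each camera call takes 0.05 s, during which the arm holds its last target. There are 200 camera calls.

## Working session

There is one attempt and no reset: what is moved stays moved. The work goes in short steps, Python scripts to look and compute and a tool call to move; the robot and the scene stay as the last step left them, time stands still between calls to the robot, and variables do not carry over. Pictures are saved under pics/ and viewed, about 8 in all and at most 12, crops included, and the job is handed in when it is done.

Besides the shell and the picture viewer there is one more tool, called as name(argument=value, ...) on one line, values as JSON. step_arm: Moves the arm, as the interface text tells. Its arguments: {"type":"object","properties":{"steps":{"type":"array"},"claw":{"type":"number"}},"required":["steps"]}

```bash
mkdir -p pics
python3 - <<'E'
from plant import *
import cv2, numpy as np
s=state(); print(s['time'],s['tool_pos'],s['tool_rot'],s['contact_force'],s['gripper_width'])
for c in ('top','side'):
    im,d=grab_frame(c); cv2.imwrite(f'pics/{c}0.png',im[:,:,::-1]); np.save(f'pics/{c}0.npy',d)
    p=camera_params(c); print(c,p['mtx'],p['extrinsics'])
E
```

```text
0.0 [ 0.28273299 -0.55669651  0.2300723 ] [-1.01238089e-03  9.72538301e-01  2.32740666e-01 -1.04344940e-04] [ 0.39542267 -0.54723557 -0.42761929] 0.9959976309344863
top [[494.05273546   0.         319.77392837]
 [  0.         494.05273546 239.8896392 ]
 [  0.           0.           1.        ]] [[-0.00626285 -0.97894029  0.20405067  0.32310705]
 [-0.99997562  0.00550098 -0.00430071  0.01731678]
 [ 0.00308766 -0.20407263 -0.97895088  1.14318197]
 [ 0.          0.          0.          1.        ]]
side [[550.90762809   0.         316.32296965]
 [  0.         550.90762809 241.28226429]
 [  0.           0.           1.        ]] [[-0.79772354 -0.35429599  0.48796671  0.03947617]
 [-0.60299692  0.46109196 -0.65099072  0.65032666]
 [ 0.00564588 -0.81355304 -0.5814633   0.67814384]
 [ 0.          0.          0.          1.        ]]
```

View pics/top0.png

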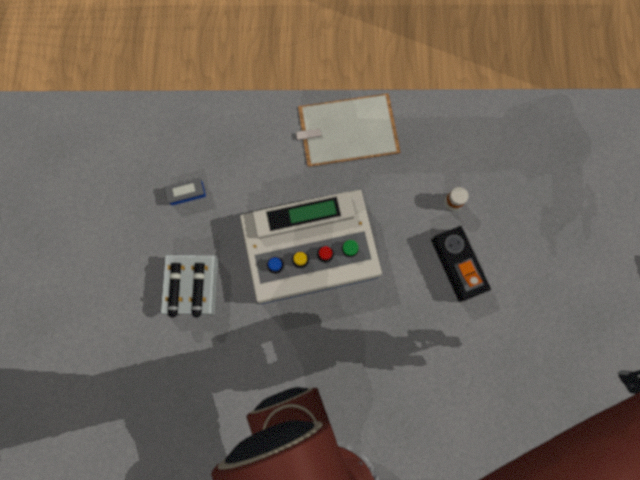

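View pics/side0.png

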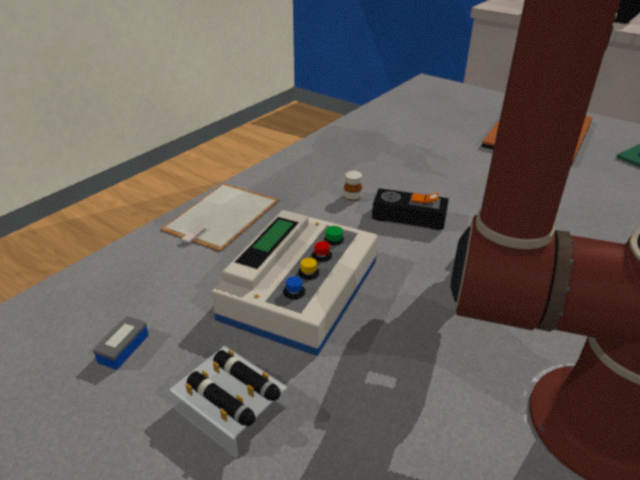

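The top view shows blue (275,264), yellow (301,258), red (326,253) and green (350,247). The power block is on the right, with its white dot near (474,281). In the side view, blue is at (294,287), green at (334,234) and the rocker at (425,199). Next I'll segment these and turn the pixels into positions.

```bash
cat > h.py <<'E'
from plant import *
import cv2, numpy as np
def ray(c,uv,z):
    p=camera_params(c);E=p['extrinsics'];d=E[:3,:3]@np.linalg.inv(p['mtx'])@[uv[0],uv[1],1.];o=E[:3,3]
    return (o+d*(z-o[2])/d[2])
def blob(hsv,lo,hi,win):
    x0,y0,x1,y1=win;m=np.zeros(hsv.shape[:2],np.uint8)
    m[y0:y1,x0:x1]=cv2.inRange(hsv,np.array(lo),np.array(hi))[y0:y1,x0:x1]
    n,l,st,ce=cv2.connectedComponentsWithStats(m)
    i=1+np.argmax(st[1:,4]);return ce[i],st[i]
E
python3 - <<'E'
from h import *
W={'top':dict(k=(258,235,370,280),p=(430,225,495,305)),'side':dict(k=(280,220,350,300),p=(370,185,450,230))}
for c in W:
    im=cv2.imread(f'pics/{c}0.png');hsv=cv2.cvtColor(im,cv2.COLOR_BGR2HSV)
    for n,lo,hi,z in [('blue',(105,120,60),(125,255,255),.095),('yellow',(18,140,80),(32,255,255),.095),('red',(0,180,60),(8,255,255),.095),('green',(50,120,50),(80,255,255),.093)]:
        ce,st=blob(hsv,lo,hi,W[c]['k']);print(c,n,ce.round(1),st,ray(c,ce,z).round(4))
    ce,st=blob(hsv,(3,150,80),(17,255,255),W[c]['p']);print(c,'orange',ce.round(1),st,ray(c,ce,.058).round(4))
    ce,st=blob(hsv,(0,0,130),(180,110,255),W[c]['p']);print(c,'dot',ce.round(1),st,ray(c,ce,.065).round(4))
a=cv2.imread('pics/top0.png')[220:310,425:500];b=cv2.imread('pics/side0.png')[180:235,365:455]
a=cv2.resize(a,(400,480),interpolation=2);b=cv2.resize(b,(400,480*400//400),interpolation=2)
cv2.imwrite('pics/crop1.png',np.hstack([a,b]))
E
```

```text
top blue [274.6 263.8] [268 257  14  14 159] [0.4898 0.11   0.095 ]
top yellow [299.9 257.9] [293 252  14  14 155] [0.5022 0.0558 0.095 ]
top red [324.9 252.9] [319 247  13  13 123] [0.513  0.0018 0.095 ]
top green [349.9 247.5] [342 240  16  16 195] [ 0.5249 -0.0525  0.093 ]
top orange [468.6 271.9] [459 261  24  26 280] [ 0.4749 -0.3167  0.058 ]
top dot [473.7 280.1] [470 277   8   7  45] [ 0.4558 -0.3246  0.065 ]
side blue [293.9 283.8] [286 276  17  17 242] [0.4856 0.1158 0.095 ]
side yellow [308.4 264.8] [300 257  17  17 220] [0.4977 0.0612 0.095 ]
side red [321.8 247.6] [314 241  16  14 173] [0.5094 0.007  0.095 ]
side green [333.9 233.2] [326 226  17  15 217] [ 0.5202 -0.0453  0.093 ]
side orange [422.7 198. ] [411 193  27  10 180] [ 0.4739 -0.3148  0.058 ]
side dot [433.7 194.1] [428 191  12   7  40] [ 0.4578 -0.3331  0.065 ]
```

View pics/crop1.png

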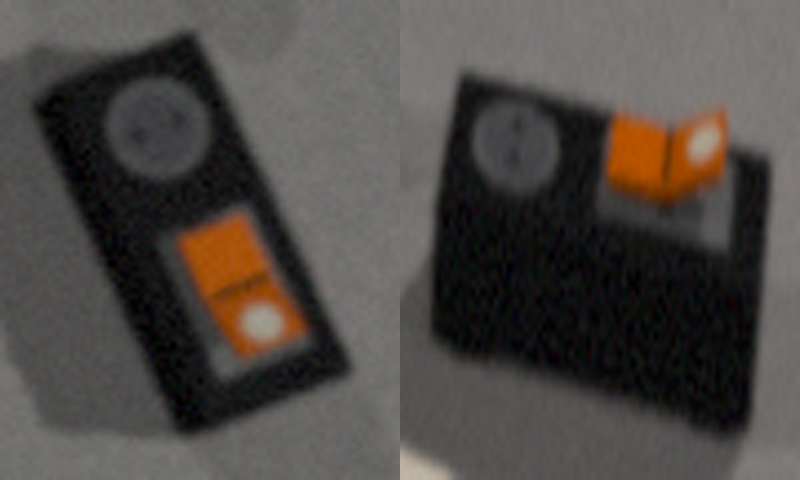

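step_arm(steps=[[43,-21,0,0],[43,-21,0,0],[43,-21,0,0],[43,-21,15,0],[43,-21,20,0],[40,-20,20,0],[0,0,20,0],[0,0,0,0]], claw=0)

```text
time: 0.9
tool_pos: [0.4553, -0.3241, 0.1511]
tool_rot: [-0.003, 0.973, 0.231, -0.001]
contact_force: [-0.4, -0.7, -1.3]
gripper_width: -0.002
```

step_arm(steps=[[0,2,25,0],[0,0,25,0],[0,0,15,0],[0,0,0,0]])

```text
time: 1.3
tool_pos: [0.4565, -0.3278, 0.087]
tool_rot: [-0.001, 0.973, 0.23, 0.0]
contact_force: [0.5, -0.6, 0.3]
gripper_width: -0.002
```

Run:
```python
from h import *
s=state();t=s['tool_pos'];print(t)
ims=[]
for c in ('top','side'):
    im,d=grab_frame(c);im=im[:,:,::-1].copy()
    p=camera_params(c);E=np.linalg.inv(p['extrinsics'])
    q=p['mtx']@(E@np.r_[t,1])[:3];q=q[:2]/q[2];print(c,q)
    x,y=q.astype(int);
    ims.append(cv2.resize(im[y-45:y+45,x-37:x+38],(400,480),interpolation=2))
cv2.imwrite('pics/crop2.png',np.hstack(ims))
```

```text
[ 0.45654122 -0.32782099  0.08703355]
top [478.33171639 278.48304824]
side [434.40642794 186.43246287]
```

View pics/crop2.png

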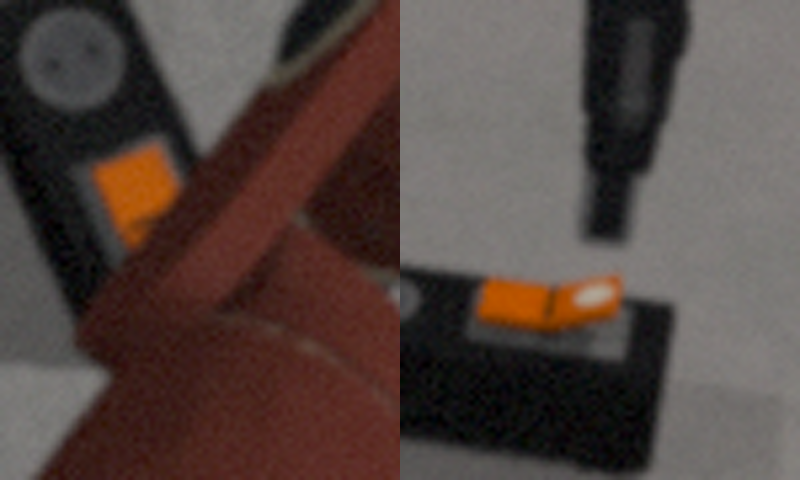

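The side crop shows the closed tip at (605,240), just above and about 2–3 mm outward of the dot at (594,296). That's good for leverage, so I'll press from here.

step_arm(steps=[[1,0,15,0],[0,0,6,0],[0,0,4,0],[0,0,3,0],[0,0,1,0]])

```text
time: 1.9
tool_pos: [0.4612, -0.3316, 0.0638]
tool_rot: [0.004, 0.973, 0.23, 0.003]
contact_force: [-0.1, 1.7, 3.1]
gripper_width: -0.001
```

step_arm(steps=[[0,0,0,0],[0,0,0,0]])

```text
time: 2.1
tool_pos: [0.4615, -0.3316, 0.0641]
tool_rot: [0.004, 0.973, 0.23, 0.004]
contact_force: [0.6, -0.0, -0.6]
gripper_width: -0.003
```

```bash
cat > look.py <<'E'
from h import *
import sys
s=state();t=s['tool_pos'];print(s['time'],t,s['tool_rot'],s['contact_force'])
c='side'
im,d=grab_frame(c);im=im[:,:,::-1].copy()
p=camera_params(c);E=np.linalg.inv(p['extrinsics'])
q=p['mtx']@(E@np.r_[t,1])[:3];q=q[:2]/q[2];print(c,q)
x,y=q.astype(int)
cv2.imwrite(sys.argv[1],cv2.resize(im[y-40:y+40,x-50:x+50],(800,640)[:1]+(600,),interpolation=2))
E
python3 look.py pics/c3.png
```

```text
2.1 [ 0.46151545 -0.33164458  0.06406566] [0.00440701 0.97315569 0.23007609 0.00368535] [ 0.60361426 -0.02353258 -0.63024573]
side [431.79065382 194.2128691 ]
```

View pics/c3.png

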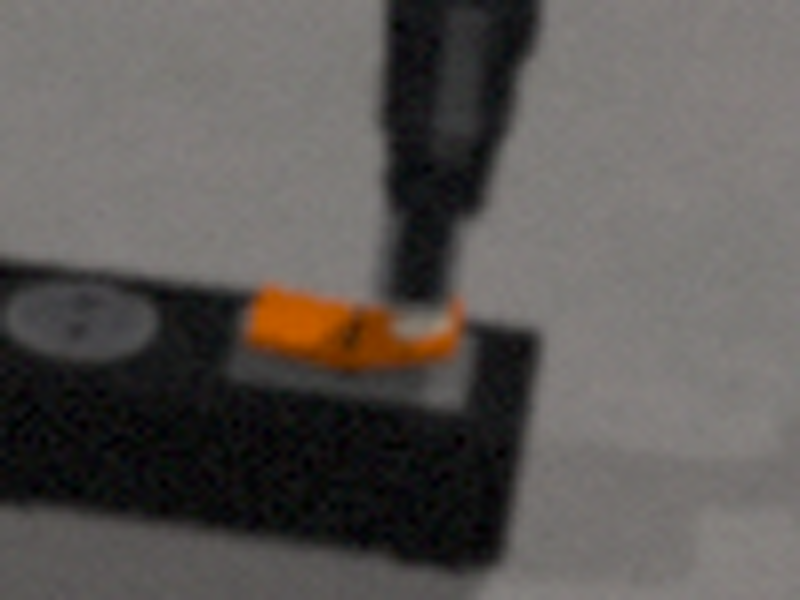

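The tip drifted about 5 mm toward the rocker's far edge, leaving half the dot visible, and the rocker is only partly down. I'll lift slightly, move back over the dot and press on.

step_arm(steps=[[0,0,-8,0],[-3,-5,0,0],[0,0,0,0]])

```text
time: 2.45
tool_pos: [0.4561, -0.328, 0.0724]
tool_rot: [0.004, 0.973, 0.23, 0.004]
contact_force: [-0.3, -0.3, 0.1]
gripper_width: 0.004
```

step_arm(steps=[[0,0,8,0],[0,0,5,0],[0,0,2,0]])

```text
time: 2.75
tool_pos: [0.4563, -0.329, 0.0579]
tool_rot: [0.006, 0.973, 0.23, 0.004]
contact_force: [-1.8, 0.7, 4.3]
gripper_width: -0.004
```

step_arm(steps=[[0,0,2,0],[0,0,2,0],[0,0,2,0]])

```text
time: 3.05
tool_pos: [0.4564, -0.3293, 0.0573]
tool_rot: [0.004, 0.973, 0.23, 0.002]
contact_force: [-7.0, 4.7, 16.0]
gripper_width: 0.005
```

step_arm(steps=[[0,0,-40,0],[0,0,-50,0],[0,0,-20,0],[26,-42,0,0],[26,-42,0,0],[26,-42,0,0],[26,-42,0,0],[26,-42,0,0]])

```text
time: 3.85
tool_pos: [0.4793, -0.0806, 0.1684]
tool_rot: [0.002, 0.974, 0.224, 0.004]
contact_force: [1.5, 0.2, -0.4]
gripper_width: -0.001
```

step_arm(steps=[[26,-42,0,0],[26,-42,0,0],[26,-42,0,0],[0,0,0,0]])

```text
time: 4.25
tool_pos: [0.4926, 0.0741, 0.1662]
tool_rot: [-0.0, 0.974, 0.227, 0.004]
contact_force: [0.0, -1.3, -0.0]
gripper_width: -0.001
```

Run:
```python
from h import *
s=state();t=s['tool_pos'];q=s['tool_rot'];print(s['time'],t,q,s['contact_force'])
from scipy.spatial.transform import Rotation as R
r=R.from_quat([q[1],q[2],q[3],q[0]]).as_matrix();print(r.round(3))
print('to blue +20mm',(r.T@(np.array([.490,.111,.115])-t)*1000).round(1))
ims=[]
for c,w in (('top',(425,220,500,310)),('side',(370,175,445,235))):
    im,d=grab_frame(c);cv2.imwrite(f'pics/{c}4.png',im[:,:,::-1]);im=im[w[1]:w[3],w[0]:w[2],::-1]
    ims.append(cv2.resize(im,(400,480 if c=='top' else 320),interpolation=2))
ims[1]=cv2.copyMakeBorder(ims[1],0,160,0,0,cv2.BORDER_CONSTANT)
cv2.imwrite('pics/crop4.png',np.hstack(ims))
```

```text
4.25 [0.49259259 0.07407271 0.16624045] [-2.34612436e-04  9.73775200e-01  2.27468059e-01  4.48192898e-03] [ 0.01889694 -1.27951167 -0.0406932 ]
[[ 0.896  0.443  0.009]
 [ 0.443 -0.897  0.002]
 [ 0.009  0.002 -1.   ]]
to blue +20mm [ 13.6 -34.3  51.3]
```

View pics/crop4.png

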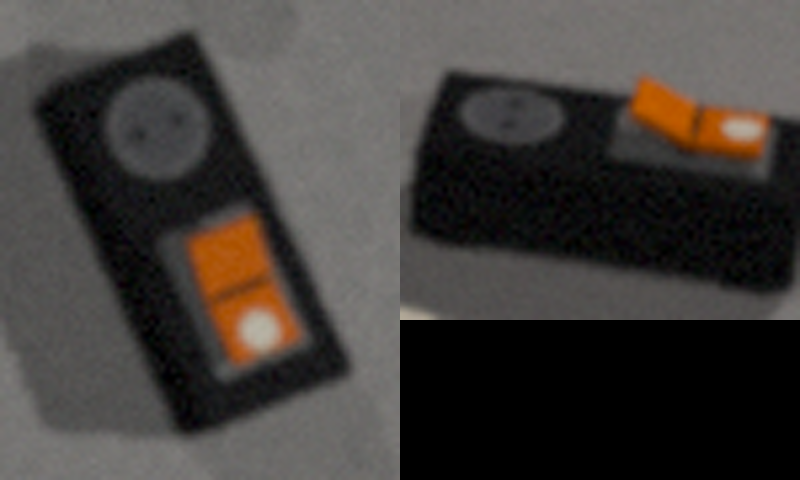

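The rocker's dot face now lies level, so it is on, and the block hasn't moved. The blue key is next.

step_arm(steps=[[14,-34,0,0],[0,0,25,0],[0,0,25,0],[0,0,0,0]])

```text
time: 4.75
tool_pos: [0.492, 0.1035, 0.1147]
tool_rot: [0.001, 0.975, 0.222, 0.005]
contact_force: [-0.6, -0.5, -0.2]
gripper_width: 0.0
```

```bash
python3 look.py pics/c5.png
```

```text
4.75 [0.49202982 0.10348946 0.11472016] [0.00141391 0.97505551 0.22190518 0.00477854] [-0.557323   -0.47477867 -0.16487933]
side [295.33710496 269.23789361]
```

View pics/c5.png

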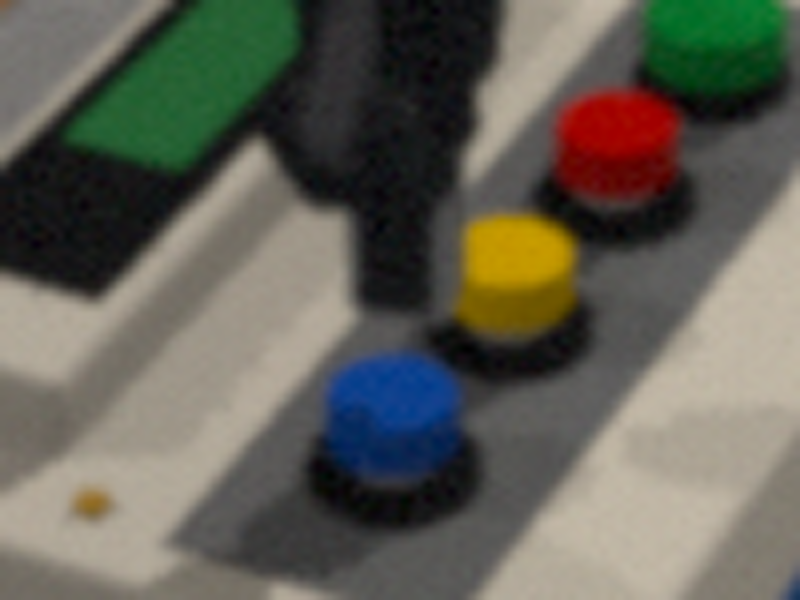

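The tip is at (395,305), lined up above the blue key top at (395,393) to within a few millimetres. I'll trim y by 6 mm and press.

step_arm(steps=[[1,-6,8,0],[0,0,8,0],[0,0,5,0],[0,0,4,0],[0,0,3,0]])

```text
time: 5.3
tool_pos: [0.4948, 0.1075, 0.0913]
tool_rot: [0.002, 0.976, 0.22, 0.009]
contact_force: [-2.4, 0.3, 2.9]
gripper_width: -0.001
```

step_arm(steps=[[-1,0,4,0],[0,0,3,0],[0,0,3,0],[0,0,2,0]])

```text
time: 5.7
tool_pos: [0.4951, 0.1075, 0.087]
tool_rot: [0.002, 0.975, 0.22, 0.008]
contact_force: [-5.8, 1.0, 9.0]
gripper_width: 0.001
```

step_arm(steps=[[0,0,2,0],[0,0,2,0],[0,0,2,0]])

```text
time: 6.0
tool_pos: [0.4951, 0.1076, 0.0869]
tool_rot: [0.002, 0.975, 0.221, 0.006]
contact_force: [-7.9, -0.5, 13.7]
gripper_width: 0.003
```

step_arm(steps=[[0,0,-25,0],[0,0,-25,0],[-10,39,0,0],[-10,39,0,0],[-10,39,0,0],[-10,39,0,0],[0,0,0,0]])

```text
time: 6.7
tool_pos: [0.528, -0.0553, 0.1398]
tool_rot: [0.005, 0.975, 0.224, 0.009]
contact_force: [0.4, 1.0, -0.5]
gripper_width: 0.0
```

Run:
```python
from h import *
s=state();t=s['tool_pos'];q=s['tool_rot'];print(s['time'],t,s['contact_force'])
from scipy.spatial.transform import Rotation as R
r=R.from_quat([q[1],q[2],q[3],q[0]]).as_matrix()
print('to green +15mm',(r.T@(np.array([.5255,-.051,.108])-t)*1000).round(1))
im,d=grab_frame('side');cv2.imwrite('pics/c6.png',cv2.resize(im[200:310,270:400,::-1],(780,600),interpolation=2))
```

```text
6.7 [ 0.52800497 -0.05525794  0.13975008] [ 0.44815349  0.99299263 -0.45361014]
to green +15mm [-0.9 -5.3 31.7]
```

View pics/c6.png

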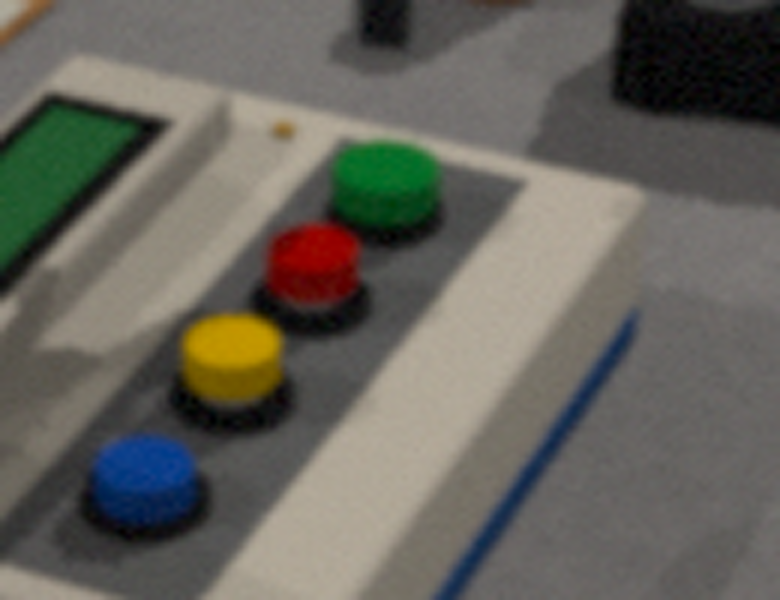

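The blue key is now clearly lower than yellow and red, and the tip at (384,47) is above the green button at (386,170).

step_arm(steps=[[-1,-5,15,0],[0,0,15,0],[0,0,7,0],[0,0,0,0]])

```text
time: 7.15
tool_pos: [0.5227, -0.0452, 0.0973]
tool_rot: [0.003, 0.974, 0.226, 0.007]
contact_force: [0.1, 0.2, -0.5]
gripper_width: -0.0
```

step_arm(steps=[[0,4,4,0],[0,0,4,0],[0,0,4,0],[0,0,3,0],[0,0,3,0],[0,0,2,0]])

```text
time: 7.75
tool_pos: [0.5253, -0.0479, 0.087]
tool_rot: [0.003, 0.974, 0.228, 0.004]
contact_force: [-3.6, 0.6, 5.8]
gripper_width: 0.001
```

Fully in at 87 mm. I'll hold it there for about 1.3 s.

step_arm(steps=[[0,0,2,0],[0,0,2,0],[0,0,2,0],[0,0,1,0],[0,0,1,0],[0,0,1,0],[0,0,1,0],[0,0,1,0]])

```text
time: 8.55
tool_pos: [0.5262, -0.048, 0.087]
tool_rot: [0.002, 0.974, 0.228, 0.003]
contact_force: [-6.1, 1.4, 9.4]
gripper_width: 0.002
```

step_arm(steps=[[0,0,1,0],[0,0,1,0],[0,0,1,0],[0,0,-25,0],[0,0,-40,0],[0,0,-40,0],[0,0,0,0],[0,0,0,0]])

```text
time: 9.35
tool_pos: [0.5262, -0.0475, 0.1928]
tool_rot: [0.001, 0.974, 0.228, 0.002]
contact_force: [-0.5, 0.3, -0.8]
gripper_width: -0.002
```

Run:
```python
from h import *
s=state();print(s['time'],s['tool_pos'],s['contact_force'])
im,d=grab_frame('side');cv2.imwrite('pics/c7.png',im[150:450,80:480,::-1].repeat(2,0).repeat(2,1))
```

```text
9.35 [ 0.52615194 -0.04746287  0.19276623] [-0.54471319  0.33546283 -0.82603623]
```

View pics/c7.png

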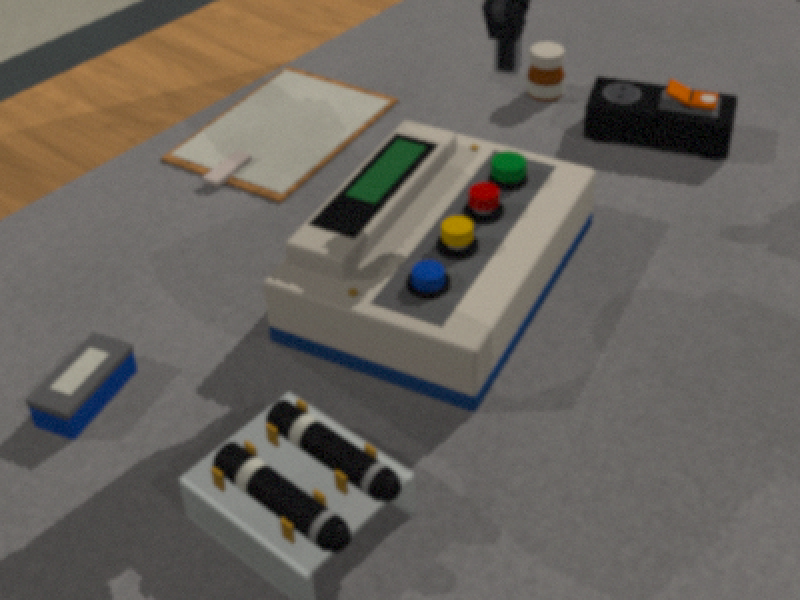

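The rocker at (693,96) is on and the blue key at (428,277) is down. The yellow, red and green tops are up, nothing has shifted and the arm is clear, so I'm handing in.

```bash
python3 -c "from plant import job_done; print(job_done())"
```

```text
the job is handed in; nothing more can be done
None
```

I pressed all three controls in the required order, and the job is handed in at about 9.4 s of the 45 s allowed. `job_done()` reports no verdict, so the result below rests on my own readings and pictures.

- **Rocker:** fully on. The fingertip stopped at 57.3 mm with 16 N, and the white-dot face lies level in the pictures. On the first press the tip drifted about 5 mm off the dot and only moved the rocker part of the way. I lifted, moved back over the dot and pressed again.
- **Blue key:** fully in. The tip stopped at 86.9 mm with 14 N, and the key stayed down.
- **Green button:** held at 87.0 mm for roughly 1.1 to 1.4 s, then let go. It looks sprung back in the last picture.
- **Everything else:** in the last picture the yellow and red keys are up, and the power block, probes, jar and slide box look unmoved. I judged this by eye and did not measure it. The arm is clear of everything at a height of 193 mm.

None of the last checks failed or disagreed. Before moving, the two cameras' position estimates for the keys and the dot differed by 5 to 9 mm, so I checked the aim in close-up pictures before each press.

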